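# Rock the tins, find the one with the loose bearing race

### The job

One of the four closed steel tins has a bearing race lying loose inside; the others are packed tight. Rock the tins right over in their cradles and let go to find the one whose contents shift (it stays hanging low at one end), then take that tin out and lower it, without dropping it, lid up and flat into the grey tray. Leave the three sound tins in their cradles.

Things in the scene. Friction and masses are not known exactly. Their poses are not given: they have to be found in the camera images.
- tin1: One of four outwardly identical closed plain-steel tins, 160 long (x) x 60 wide (y) x 50 mm high (z), 0.55 kg with contents; the flat lid stays shut. Origin: centre of its underside; x along its length, z up out of the lid; at the start its -x end faces the robot within 10 degrees. It lies loose in its own rocking cradle. Which place in the row each tin has changes every time.
- tin2: Identical tin, axes as tin1. Contents: in three of the four tins they are packed tight. In one, a 0.25 kg bearing race is loose: it starts near the middle, slides only once the tin is tipped past about 18 degrees (tip nearly to the stop and stay half a second), runs some 50 mm to the low end and stays there.
- tin3: Identical tin, axes as tin1. Let go after rocking: a tightly packed tin comes back level within 2 degrees in half a second; the tin with the loose race stays hanging 7 to 15 degrees low at the end that was pressed down, and its centre of mass then lies about 23 mm from its middle towards that end.
- tin4: Identical tin, axes as tin1. Pressing 4 to 6 N down on the lid near one end (65 to 70 mm from its middle) rocks it to the stop.
- cradle1 (a joint): Tilt of the cradle under tin1, rad: 0 level, negative with the end nearer the robot low, stops at -0.45 and 0.45. Cradle: aluminium tray 174 x 70 mm, end lips 10 mm and side lips 7 mm above its floor, rocking like a see-saw about the tin's y direction, light centring spring.
- cradle2 (a joint): As cradle1, for tin2. Rocking axis (all cradles): 6 mm below the tin's underside centre, 62 mm above the bench; the underside of a level tin is 68 mm above the bench. The cradle stands on a fixed stand: base 130 x 84 x 10 mm, two cheeks, 88 mm over all at the axis, no higher than 69 mm.
- cradle3 (a joint): As cradle1, for tin3.
- cradle4 (a joint): As cradle1, for tin4.
- tray: Shallow open grey steel tray on the bench to the left of the row of tins, fixed, 220 (x) x 140 (y) mm outside, 4 mm walls, rim 18 mm above the bench, inner floor 4 mm above the bench. Origin: centre of its underside on the bench; x along its length, z up.

How it is judged:
By the outcome, as a careful person would: the job done as asked, in the order asked, and still so for the second after the job is handed in, with the robot touching nothing.
It also fails if it takes over 72 s, if anything falls off the work surface, if the arm or the gripper's body presses on something with over 40 N, if the wrist force passes 120 N, or if a joint passes its speed limit or range.

### The arm

A 6-joint arm with a two-finger parallel gripper is mounted at the origin on the work surface. World frame = base frame: x ahead of the robot, y to its left, z up, the work surface at z = 0. Lengths are in m, angles in rad, forces in N, time in s.
With the tool pointing down it reaches from about 0.4 to 0.825 m from the base axis. Payload 7 kg.
Tool frame: the origin (TCP) lies between the finger pads; the fingertips stand arm.nose_length ahead of it and the grasp point (between the pads) is the TCP (arm.nose_length is the distance from the TCP to the fingertips, in m); x points along the fingers, z is the direction in which the jaws open and shut, and the axes are right-handed (so a half turn about x gives the same grasp; the last joint's range is limited). The gripper opens to 88 mm and grips with 3 to 60 N. Pads are 19 mm wide; open, the fingers measure 130 mm over their backs; the gripper's body (78 mm by 193 mm) begins 47 mm behind the grasp point.
Start: joints at [1.49, 0.359, 0.012, 0, -1.224, -0.288], TCP at [0.243, 0.63, 0.246] pointing down, gripper open.
Joint ranges: [-3.07, 3.07], [-1.43, 2.12], [-1.02, 1.25], [-3.03, 1.67], [-3.05, -0], [-3.03, 3.03]. Speed limits (rad/s): [2.39, 2.39, 3.01, 3.14, 3.14, 3.14].

### API

Orientations are given as [roll, pitch, yaw] about the fixed x, y, z axes, in that order (R = Rz(yaw) Ry(pitch) Rx(roll)).
In Python, from station import arm, viewer, spotter gives the robot as it stands.
- The arm moves only by the shell command python3 -m handwheel 'ROWS' [FORCE]. ROWS is a JSON object of lists of equal length, an entry for each row: "gripper": the gripper command: -1 is shut, 1 is fully open, values between are in proportion; "travel": the shift along the world's x, y, z each as a share of 500 mm, from -1 to 1, a list of three; "spin": the turn about the world's z as a share of 45 degrees, from -1 to 1. A call has 1 to 20 rows; each row is the pose to reach, as a shift and turn from the pose commanded when the call began; what a row does not reach only later rows make up. A row lasts 1/10 s, in which the tool goes at most 50 mm and 8.59 degrees, less where a joint would pass 70% of its speed; a pose out of reach is approached as far as the arm can. A call with a number of a shift or a turn outside -1 to 1 is refused whole. A call with a gripper value outside its range is refused whole. The fingers move at their own pace and stop on an object; FORCE is the grip in N (left out, the last holds). Time passes only in rows, so rows that repeat a pose let the fingers close. It gives the time, the measured TCP pose, the force and the opening at its end, in the units of the state.
- arm.get_state(): the state, without advancing time (a new reading comes with each control period).
- viewer.grab_frame(name): name is "scene" or "top"; returns a dict with "pixels" (400x640x3 uint8, blue, green, red), "fx", "fy", "cx", "cy" (pixels), "k1" (the pictures are not rectified: a ray, as slopes to the right and down, at radius r is drawn at 1 + k1 r^2 times it, then the intrinsics apply), "eye" and "attitude" of the camera in the world. Camera axes: x right, y down, z forward; pixel columns grow to the right and rows downward; lengths in m; the calibration is good to about 2 mm. A picture is of the moment at which its call begins. There is no depth.
- arm.job_done(): hands the job in, once; it reports no verdict.
Trained networks look in the newest picture that a camera, given by its name, has taken for a name from the list of things; names that differ only in an ending like _2 or _b are one class to them, and where a whole thing is asked for, a point or a joint stands for the part that bears it (a point fixed in the world has none). Each returns a list of dicts, best first, with "conf" (0 to 1); they miss things now and then, are a little off and sometimes report something else, mostly with a low value. They report only what shows in the picture. A call takes as long as a camera call.
- spotter.spot_in(camera, label): "rect" ([left, top, right, bottom] in pixels, round what is visible of it).
- spotter.tip_of(camera, label): "at" ([column, row] in pixels: a listed point, or the origin of a listed thing).
The state is a dict: "t": time; "q": joint angles; "qd": joint speeds; "joint_efforts": joint torques, N m; "eef_pos": TCP position; "ee_rot": TCP orientation; "force": force on the tool from outside, world axes, zero at the start; "moment": the same for the moment, N m; "width": finger opening in m.
Only numpy, scipy, OpenCV 4.12 (cv2) and the standard library are available. Lean on these libraries where they do the work, as an engineer would, in place of code of your own. Each camera call takes 0.05 s, during which the arm holds its last target.

## Working session

There is one attempt and no reset: what is moved stays moved. The work goes in short steps, Python scripts to look and compute and a shell command to move; the robot and the scene stay as the last step left them, time stands still between calls to the robot, and variables do not carry over. Pictures are saved under pics/ and viewed, and the job is handed in when it is done.

```bash
ls; mkdir -p pics; python3 - <<'E'
from station import arm, viewer, spotter
import cv2
s=arm.get_state();print(s, arm.nose_length)
for n in("scene","top"):
    f=viewer.grab_frame(n);cv2.imwrite(f"pics/{n}0.png",f["pixels"]);print({k:v for k,v in f.items() if k!="pixels"})
    for l in ("tin1","cradle1","tray"):
        print(n,l,[(d) for d in spotter.spot_in(n,l)],[(d) for d in spotter.tip_of(n,l)])
E
```

```text
pics
{'t': 0.0, 'q': array([ 1.49009896e+00,  3.59362927e-01,  1.10627897e-02, -3.76701799e-04,
       -1.22407435e+00, -2.88100316e-01]), 'qd': array([ 0.0021237 ,  0.00030714, -0.00045044,  0.0005469 ,  0.00135534,
        0.000189  ]), 'joint_efforts': array([-1.05288764e-03, -5.82715452e+01,  2.93061000e+01,  6.99717566e+00,
        6.90771107e-03, -1.56751439e-04]), 'eef_pos': array([0.24318269, 0.62918558, 0.24463507]), 'ee_rot': array([ 0.06739416,  1.56917891, -1.87232813]), 'force': array([ 0.27735008, -0.7528868 ,  0.32380586]), 'moment': array([ 0.03488305, -0.04522048,  0.00489179]), 'width': 0.08724645230500093} 0.019
{'fx': 382.8974818199299, 'fy': 382.8974818199299, 'cx': 319.89098414057025, 'cy': 203.88759747866771, 'k1': -0.030480727038784076, 'eye': array([1.0891004 , 0.30217771, 0.63230874]), 'attitude': array([-2.30641203, -0.02205748,  2.08378687])}
scene tin1 [{'rect': [198.5, 147.8, 269.8, 210.6], 'conf': 0.89}, {'rect': [336.6, 177.5, 391.3, 249.9], 'conf': 0.68}, {'rect': [167.3, 124.6, 226.7, 177.4], 'conf': 0.57}] [{'at': [358.6, 219.6], 'conf': 0.88}, {'at': [203.4, 162.1], 'conf': 0.87}, {'at': [285.9, 210.1], 'conf': 0.75}, {'at': [236.1, 185.7], 'conf': 0.72}]Traceback (most recent call last):
  File "<stdin>", line 7, in <module>
ValueError: it knows: tin, tray
```

```bash
cat > h.py <<'E'
from station import arm, viewer, spotter
import cv2, numpy as np
from scipy.spatial.transform import Rotation as R
def cam(f):
    K=np.array([[f["fx"],0,f["cx"]],[0,f["fy"],f["cy"]],[0,0,1]])
    Rc=R.from_euler('xyz',f["attitude"]).as_matrix()
    return K,Rc,f["eye"],np.array([f["k1"],0,0,0.])
def ray(f,px,z):
    K,Rc,e,d=cam(f)
    u=cv2.undistortPoints(np.array([[px]],float),K,d)[0,0]
    v=Rc@np.array([u[0],u[1],1]); return e+v*(z-e[2])/v[2]
def proj(f,P):
    K,Rc,e,d=cam(f)
    P=np.asarray(P,float).reshape(-1,3)
    return cv2.projectPoints(P, cv2.Rodrigues(Rc.T)[0], -Rc.T@e, K,d)[0][:,0]
E
python3 - <<'E'
from h import *
for n in("scene","top"):
    f=viewer.grab_frame(n);cv2.imwrite(f"pics/{n}0.png",f["pixels"]);print({k:v for k,v in f.items() if k!="pixels"})
    for l in ("tin1","tray"):
        print(n,l,[(d) for d in spotter.spot_in(n,l)])
        for d in spotter.tip_of(n,l): print(d, ray(f,d["at"],0.068 if l=="tin1" else 0))
E
```

```text
{'fx': 382.8974818199299, 'fy': 382.8974818199299, 'cx': 319.89098414057025, 'cy': 203.88759747866771, 'k1': -0.030480727038784076, 'eye': array([1.0891004 , 0.30217771, 0.63230874]), 'attitude': array([-2.30641203, -0.02205748,  2.08378687])}
scene tin1 [{'rect': [167.3, 125.5, 229.8, 177.5], 'conf': 0.87}, {'rect': [336.5, 175.5, 391.0, 249.7], 'conf': 0.83}, {'rect': [251.5, 168.3, 315.2, 236.5], 'conf': 0.82}, {'rect': [200.0, 147.9, 269.2, 206.1], 'conf': 0.58}]
{'at': [199.1, 160.6], 'conf': 0.92} [ 0.55371547 -0.33048981  0.068     ]
{'at': [235.7, 185.2], 'conf': 0.88} [ 0.58314173 -0.19162488  0.068     ]
{'at': [363.0, 218.8], 'conf': 0.65} [0.53388177 0.10836459 0.068     ]
{'at': [285.1, 207.0], 'conf': 0.59} [ 0.58708805 -0.05303838  0.068     ]
scene tray [{'rect': [420.2, 226.2, 522.1, 326.7], 'conf': 0.62}]
{'at': [466.5, 274.3], 'conf': 0.86} [0.50734972 0.34009993 0.        ]
{'fx': 373.402257724215, 'fy': 373.402257724215, 'cx': 325.7441832927587, 'cy': 201.00417889878966, 'k1': -0.07284768656836597, 'eye': array([0.42519198, 0.02290262, 0.96285294]), 'attitude': array([-3.00804305, -0.03232882, -1.57076883])}
top tin1 [{'rect': [258.8, 164.8, 293.9, 239.6], 'conf': 0.91}, {'rect': [444.0, 160.3, 482.8, 230.7], 'conf': 0.66}, {'rect': [329.6, 142.2, 357.8, 215.0], 'conf': 0.61}]
{'at': [342.5, 180.2], 'conf': 0.95} [ 0.59691862 -0.04697217  0.068     ]
{'at': [400.0, 181.1], 'conf': 0.72} [ 0.59569184 -0.18883523  0.068     ]
{'at': [455.0, 199.1], 'conf': 0.72} [ 0.55162209 -0.32557139  0.068     ]
{'at': [277.6, 205.3], 'conf': 0.68} [0.53453261 0.10997575 0.068     ]
top tray [{'rect': [151.4, 174.5, 221.4, 264.5], 'conf': 0.65}]
{'at': [189.4, 220.0], 'conf': 0.89} [0.50361544 0.34382848 0.        ]
```

View pics/top0.png

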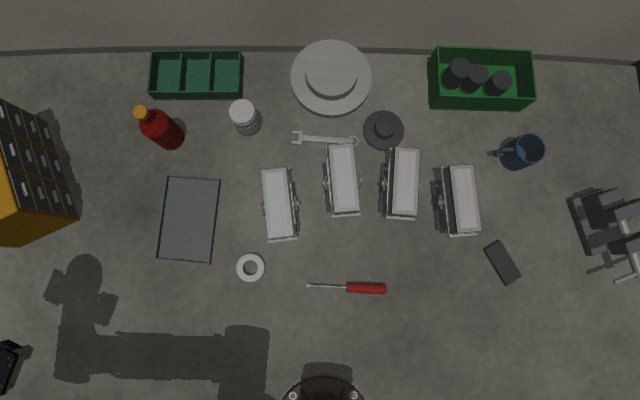

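View pics/scene0.png

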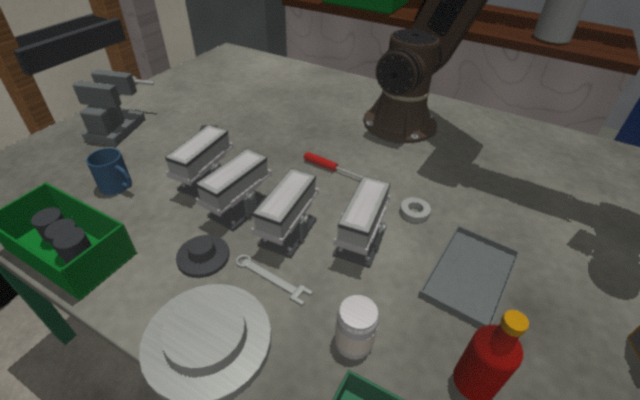

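```bash
cat >> h.py <<'E'
def lids(f,thr=150,z=0.118):
    g=cv2.cvtColor(f["pixels"],cv2.COLOR_BGR2GRAY); 
    m=(g>thr).astype(np.uint8)
    out=[]
    for c in cv2.findContours(m,cv2.RETR_EXTERNAL,cv2.CHAIN_APPROX_NONE)[0]:
        if cv2.contourArea(c)<300: continue
        P=np.array([ray(f,p,z)[:2] for p in c[:,0].astype(float)],np.float32)
        out.append(cv2.minAreaRect(P)+(cv2.boundingRect(c),))
    return out
E
python3 - <<'E'
from h import *
f=viewer.grab_frame("top")
g=cv2.cvtColor(f["pixels"],cv2.COLOR_BGR2GRAY)
print(g[200,250:300]);print(g[200,385:420]); print(g[180:185,440:490])
for t in(110,130,150):
    print(t)
    for o in lids(f,t): print(np.round(o[0],4),np.round(o[1],4),round(o[2],1),o[3])
im=f["pixels"][130:280,140:500]
cv2.imwrite("pics/crop.png",cv2.resize(im,None,fx=2.2,fy=2.2,interpolation=cv2.INTER_CUBIC))
E
```

```text
[102  99  97 101 100 104 102 103 104 105 102  99  87 103 129 134 140 143
 150 150 149 150 149 151 150 149 149 150 151 148 150 150 150 150 148 137
 140 138 142 110  70 107 113  70  83  91  83  76  72  67]
[ 49  83 143  76  47  51  38  84 123 130 129 123 146 146 145 145 148 149
 149 149 146 149 145 147 148 146 146 145 142 128 126 127 129  75  89]
[[ 41  47  90  85  57  51  50  56  50  36  40  96 119 120 124 119 140 141
  139 141 140 141 140 141 140 136 137 139 143 142 141 137 124 119 118  96
   87  98 100  97  95  99  96  95  97  98  96  98  99  96]
 [ 40  49  95  98  63  50  52  51  50  40  34  86 114 118 129 132 139 141
  140 141 139 141 143 141 141 137 136 142 144 141 141 137 129 119 121 100
   94  99 100  98  98  95  96  97  97  97  99  97  93  97]
 [ 41  51  83 100  73  52  53  50  51  43  31  75 116 121 127 129 139 137
  140 140 139 140 141 144 140 136 136 138 142 140 141 135 128 121 118 103
   93  99 101  98  97 100  99 100 100  97  96  96  95  95]
 [ 45  53  83 119  87  49  48  52  50  40  34  68 118 121 124 120 138 139
  140 140 143 140 139 142 142 138 138 138 140 144 141 139 
[... 323 characters left out ...]
(236, 254, 28, 28)
[0.5354 0.1082] [0.1573 0.0585] 7.0 (261, 168, 32, 70)
[ 0.5428 -0.3212] [0.1658 0.0779] 4.0 (449, 165, 33, 72)
[ 0.5883 -0.1906] [0.0579 0.1568] 85.4 (392, 147, 28, 68)
[ 0.61   -0.0019] [0.1884 0.1568] 0.1 (291, 131, 69, 81)
[0.7538 0.196 ] [0.0576 0.0568] 1.9 (229, 99, 25, 24)
[ 0.8428 -0.0176] [0.1921 0.1937] 1.0 (291, 40, 81, 75)
130
[0.3886 0.1645] [0.0597 0.058 ] 1.0 (237, 254, 27, 28)
[ 0.5481 -0.3313] [0.1405 0.0409] 4.3 (454, 168, 24, 61)
[0.5357 0.1078] [0.1554 0.0558] 7.2 (262, 168, 31, 70)
[ 0.5848 -0.1907] [0.0486 0.1476] 83.7 (393, 150, 23, 64)
[ 0.5923 -0.0462] [0.1494 0.0549] 5.0 (331, 147, 28, 65)
[0.7526 0.1959] [0.0547 0.0571] 0.2 (229, 100, 25, 23)
150
```

View pics/crop.png

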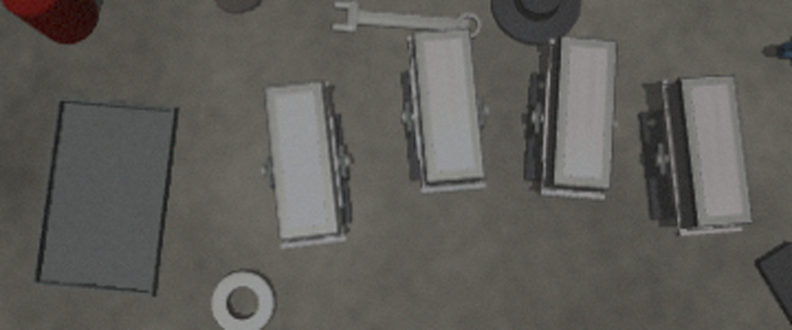

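```bash
python3 - <<'E'
from h import *
s=arm.get_state();M=R.from_euler('xyz',s["ee_rot"]).as_matrix();print(s['t'],np.round(M,3))
z=M[:,2];print(np.degrees(np.arctan2(z[1],z[0])))
E
```

```text
0.75 [[ 0.     0.933 -0.36 ]
 [ 0.    -0.36  -0.933]
 [-1.    -0.    -0.   ]]
-111.127745719749
```

```bash
python3 -m handwheel '{"gripper":[-1,-1,-1,-1,-1,-1,-1,-1,-1,-1,-1,-1,-1,-1],"travel":[[0.45,-1,0],[0.45,-1,0],[0.45,-1,0],[0.45,-1,0],[0.45,-1,0],[0.45,-1,0],[0.45,-1,0],[0.45,-1,0],[0.45,-1,0],[0.45,-1,0],[0.45,-1,0],[0.45,-1,0],[0.45,-1,0],[0.45,-1,0]],"spin":[0.62,0.62,0.62,0.62,0.62,0.62,0.62,0.62,0.62,0.62,0.62,0.62,0.62,0.62]}' 20
python3 - <<'E'
from h import *
s=arm.get_state();M=R.from_euler('xyz',s["ee_rot"]).as_matrix();z=M[:,2];print(s['t'],s['q'],s['eef_pos'],np.degrees(np.arctan2(z[1],z[0])))
E
```

```text
t: 2.15
eef_pos: [0.4682, 0.13, 0.2457]
ee_rot: [2.431, 1.57, 0.978]
force: [0.2, -0.5, -0.9]
width: 0.0005
2.15 [ 6.76453076e-01  4.30190351e-02 -3.91409661e-01 -1.19395341e-04
 -1.13602008e+00  1.01259935e+00] [0.46824692 0.13000289 0.24565603] -83.22730311170766
```

```bash
python3 -m handwheel '{"gripper":[-1,-1,-1,-1,-1,-1,-1,-1,-1,-1,-1,-1,-1,-1,-1,-1,-1,-1],"travel":[[-0.006,-0.06,-0.1],[-0.006,-0.06,-0.2],[-0.006,-0.06,-0.2],[-0.006,-0.06,-0.21],[-0.01,-0.06,-0.22],[-0.014,-0.061,-0.23],[-0.018,-0.062,-0.24],[-0.022,-0.063,-0.25],[-0.028,-0.063,-0.26],[-0.032,-0.064,-0.27],[-0.034,-0.064,-0.273],[-0.034,-0.064,-0.275],[-0.034,-0.064,-0.275],[-0.034,-0.064,-0.275],[-0.034,-0.064,-0.275],[-0.034,-0.064,-0.275],[-0.034,-0.064,-0.275],[-0.034,-0.064,-0.275]],"spin":[0,0,0,0,0,0,0,0,0,0,0,0,0,0,0,0,0,0]}'
python3 - <<'E'
from h import *
f=viewer.grab_frame("scene");cv2.imwrite("pics/sA.png",cv2.resize(f["pixels"][80:330,120:520],None,fx=1.9,fy=1.9))
E
```

```text
t: 3.95
eef_pos: [0.4511, 0.0978, 0.1085]
ee_rot: [3.053, 1.57, 1.601]
force: [-5.9, 2.1, 5.9]
width: 0.0006
```

View pics/sA.png

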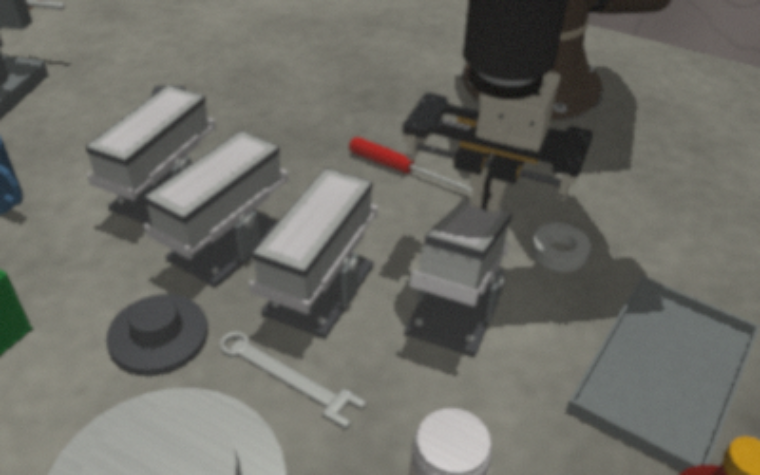

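```bash
python3 -m handwheel '{"gripper":[-1,-1,-1,-1,-1,-1,-1,-1,-1,-1,-1,-1],"travel":[[0.01,0,0.03],[0.02,0,0.1],[0.02,0,0.2],[0.1,-0.1,0.2],[0.143,-0.2,0.2],[0.143,-0.3,0.2],[0.143,-0.3,0.2],[0.143,-0.3,0.15],[0.143,-0.3,0.09],[0.143,-0.3,0.09],[0.143,-0.3,0.08],[0.143,-0.3,0.08]],"spin":[0,0,0,-0.04,-0.04,-0.04,-0.04,-0.04,-0.04,-0.04,-0.04,-0.04]}'
python3 - <<'E'
from h import *
f=viewer.grab_frame("scene");cv2.imwrite("pics/sA2.png",cv2.resize(f["pixels"][80:330,120:520],None,fx=1.9,fy=1.9))
E
```

```text
t: 5.2
eef_pos: [0.5235, -0.0522, 0.1489]
ee_rot: [1.448, 1.57, -0.036]
force: [-0.1, -0.1, 0.7]
width: 0.0005
```

View pics/sA2.png

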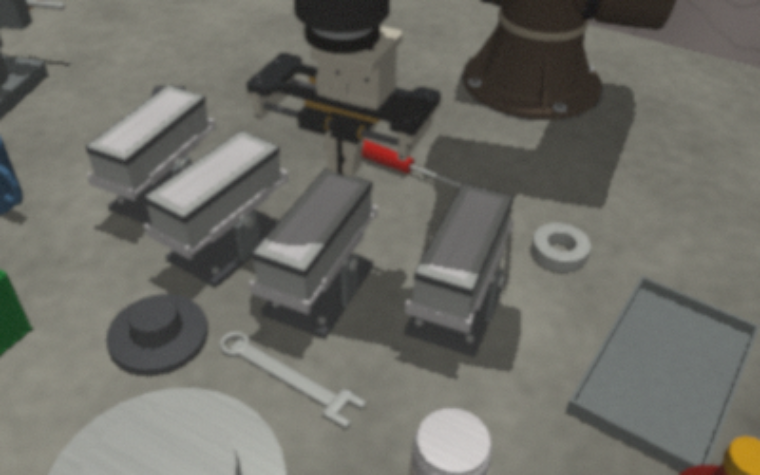

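```bash
cat >> h.py <<'E'
def tinpts(c,yaw,t):
    ax=np.array([c[0],c[1],0.062]); o=[]
    for z in(0.006,0.056):
        for x,y in((-.08,-.03),(.08,-.03),(.08,.03),(-.08,.03)):
            o.append([x,y,z])
    # t negative: near(-x) end low => rotation about +y by t' with -x down: R_y(-|t|)... z=-x sin(b), b=t
    P=R.from_euler('y',t).apply(o); 
    P=R.from_euler('y',t).apply(o)
    return R.from_euler('z',yaw).apply(P)+ax
def draw(im,f,c,yaw,t,col,s,off):
    p=((proj(f,tinpts(c,yaw,t))-off)*s).astype(int)
    for a,b in((0,1),(1,2),(2,3),(3,0),(4,5),(5,6),(6,7),(7,4),(0,4),(1,5),(2,6),(3,7)):
        cv2.line(im,tuple(map(int,p[a])),tuple(map(int,p[b])),col,1,cv2.LINE_AA)
TINS=[((.535,.108),.122),((.592,-.046),.087),((.5885,-.1906),-.08),((.549,-.328),.07)]
def over(f,i,name,ts=(0,-.17)):
    c,y=TINS[i]; p=proj(f,tinpts(c,y,0)).mean(0); off=np.round(p-[65,60]).astype(int)
    s=5; x0,y0=off; im=cv2.resize(f["pixels"][y0:y0+120,x0:x0+130],None,fx=s,fy=s,interpolation=cv2.INTER_CUBIC)
    for t,col in zip(ts,((0,255,0),(0,0,255),(255,0,0))): draw(im,f,c,y,t,col,s,off)
    cv2.imwrite(name,im)
E
python3 - <<'E'
from h import *
f=viewer.grab_frame("scene"); over(f,0,"pics/oA.png")
E
```

```text
(no output)
```

View pics/oA.png

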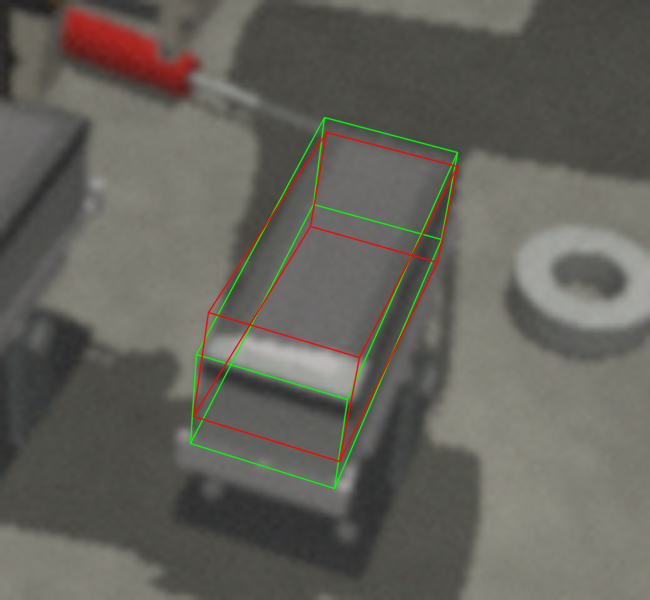

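```bash
python3 -m handwheel '{"gripper":[-1,-1,-1,-1,-1,-1,-1,-1,-1,-1,-1,-1,-1,-1,-1],"travel":[[0,0,-0.02],[-0.004,0,-0.03],[-0.008,-0.001,-0.04],[-0.012,-0.001,-0.05],[-0.018,-0.002,-0.06],[-0.024,-0.002,-0.07],[-0.028,-0.003,-0.077],[-0.028,-0.003,-0.08],[-0.028,-0.003,-0.08],[-0.028,-0.003,-0.08],[-0.028,-0.003,-0.08],[-0.028,-0.003,-0.08],[-0.028,-0.003,-0.08],[-0.028,-0.003,-0.08],[-0.028,-0.003,-0.08]],"spin":[0,0,0,0,0,0,0,0,0,0,0,0,0,0,0]}'
python3 - <<'E'
from h import *
f=viewer.grab_frame("scene"); over(f,1,"pics/oB1.png",(-.40,-.45))
E
```

```text
t: 6.8
eef_pos: [0.508, -0.0539, 0.1079]
ee_rot: [-1.62, 1.569, -3.105]
force: [-5.3, 1.2, 6.4]
width: -0.0001
```

View pics/oB1.png

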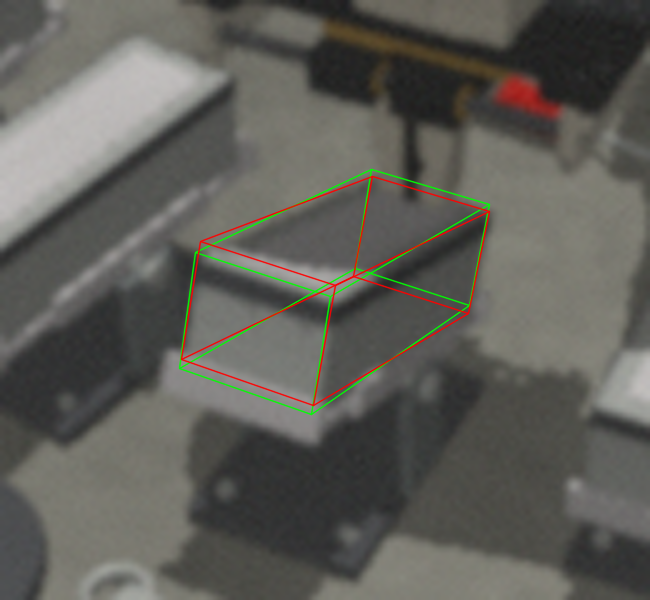

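```bash
python3 -m handwheel '{"gripper":[-1,-1,-1,-1,-1,-1,-1,-1,-1,-1,-1,-1],"travel":[[0.01,0,0.03],[0.02,0,0.1],[0.02,0,0.2],[0.02,-0.1,0.2],[0.02,-0.2,0.2],[0.02,-0.262,0.2],[0.02,-0.262,0.2],[0.02,-0.262,0.15],[0.02,-0.262,0.09],[0.02,-0.262,0.08],[0.02,-0.262,0.08],[0.02,-0.262,0.08]],"spin":[0,0,0,-0.1,-0.213,-0.213,-0.213,-0.213,-0.213,-0.213,-0.213,-0.213]}'
python3 - <<'E'
from h import *
f=viewer.grab_frame("scene"); over(f,1,"pics/oB2.png",(0,-.17))
E
```

```text
t: 8.05
eef_pos: [0.5199, -0.1848, 0.1492]
ee_rot: [1.329, 1.569, -0.322]
force: [-0.3, -0.1, -0.4]
width: 0.0006
```

View pics/oB2.png

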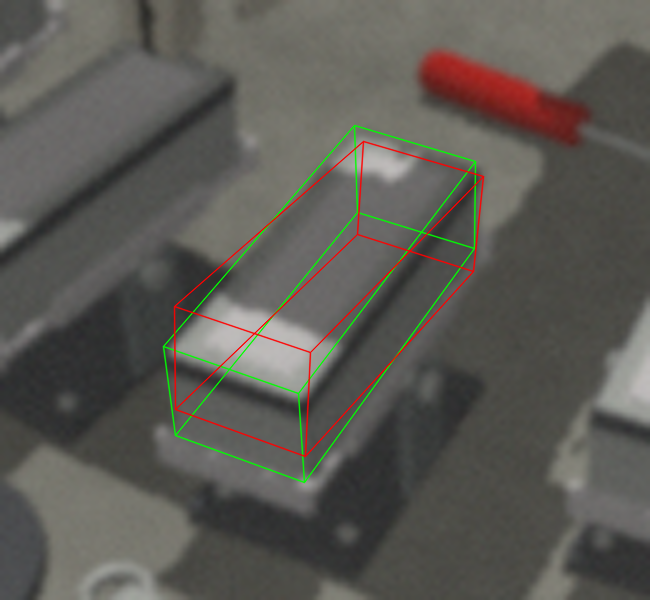

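```bash
python3 -m handwheel '{"gripper":[-1,-1,-1,-1,-1,-1,-1,-1,-1,-1,-1,-1,-1,-1,-1],"travel":[[0,0,-0.02],[-0.004,0,-0.03],[-0.008,0.001,-0.04],[-0.012,0.001,-0.05],[-0.018,0.002,-0.06],[-0.024,0.002,-0.07],[-0.028,0.003,-0.077],[-0.028,0.003,-0.08],[-0.028,0.003,-0.08],[-0.028,0.003,-0.08],[-0.028,0.003,-0.08],[-0.028,0.003,-0.08],[-0.028,0.003,-0.08],[-0.028,0.003,-0.08],[-0.028,0.003,-0.08]],"spin":[0,0,0,0,0,0,0,0,0,0,0,0,0,0,0]}'
python3 - <<'E'
from h import *
f=viewer.grab_frame("scene"); over(f,2,"pics/oC1.png",(-.40,-.45))
E
```

```text
t: 9.6
eef_pos: [0.5031, -0.1836, 0.1078]
ee_rot: [-1.48, 1.568, -3.132]
force: [-6.3, 0.9, 6.7]
width: -0.0001
```

View pics/oC1.png

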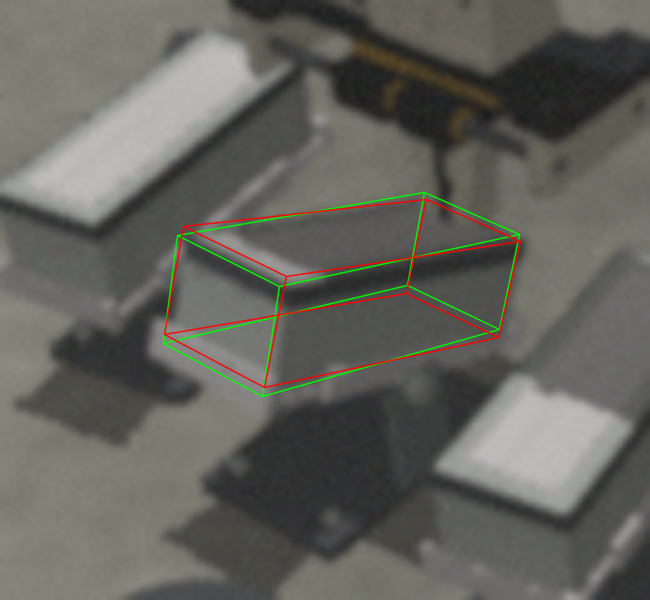

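```bash
python3 -m handwheel '{"gripper":[-1,-1,-1,-1,-1,-1,-1,-1,-1,-1,-1,-1],"travel":[[0.01,0,0.03],[0.02,0,0.1],[0,0,0.2],[-0.05,-0.1,0.2],[-0.05,-0.2,0.2],[-0.05,-0.3,0.2],[-0.05,-0.3,0.2],[-0.05,-0.3,0.15],[-0.05,-0.3,0.09],[-0.05,-0.3,0.08],[-0.05,-0.3,0.08],[-0.05,-0.3,0.08]],"spin":[0,0,0,0.1,0.19,0.19,0.19,0.19,0.19,0.19,0.19,0.19]}'
python3 - <<'E'
from h import *
f=viewer.grab_frame("scene"); over(f,2,"pics/oC2.png",(0,-.17))
E
```

```text
t: 10.85
eef_pos: [0.4808, -0.3336, 0.1493]
ee_rot: [0.931, 1.569, -0.57]
force: [0.6, 0.7, 1.1]
width: 0.0004
```

View pics/oC2.png

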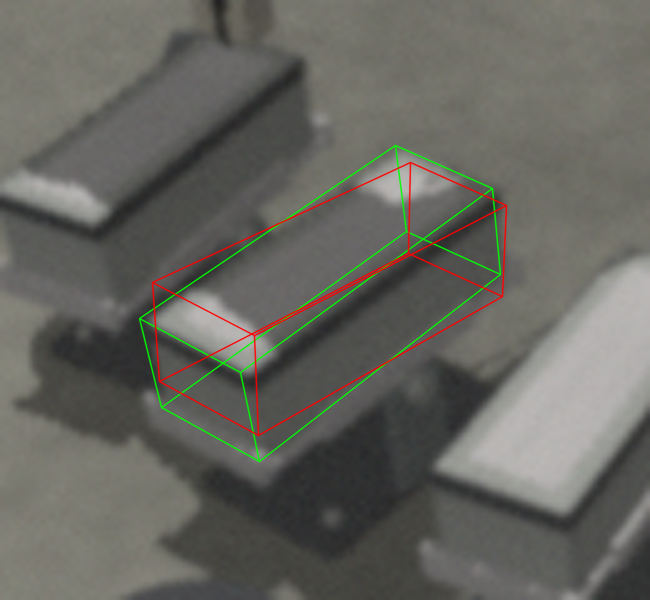

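```bash
python3 -m handwheel '{"gripper":[-1,-1,-1,-1,-1,-1,-1,-1,-1,-1,-1,-1,-1,-1,-1,-1],"travel":[[0,0,-0.02],[-0.004,0,-0.03],[-0.008,-0.001,-0.04],[-0.012,-0.001,-0.05],[-0.018,-0.002,-0.06],[-0.024,-0.002,-0.07],[-0.028,-0.003,-0.077],[-0.028,-0.003,-0.08],[-0.028,-0.003,-0.08],[-0.028,-0.003,-0.08],[-0.028,-0.003,-0.08],[-0.028,-0.003,-0.08],[-0.028,-0.003,-0.08],[-0.028,-0.003,-0.08],[-0.028,-0.003,-0.08],[-0.028,-0.003,-0.08]],"spin":[0,0,0,0,0,0,0,0,0,0,0,0,0,0,0,0]}'
python3 - <<'E'
from h import *
f=viewer.grab_frame("scene"); over(f,3,"pics/oD1.png",(-.40,-.45))
E
python3 -m handwheel '{"gripper":[-1,-1,-1,-1,-1,-1,-1,-1,-1,-1,-1],"travel":[[0.01,0,0.03],[0.02,0,0.1],[0,0,0.2],[-0.05,0.05,0.2],[-0.1,0.15,0.2],[-0.1,0.25,0.2],[-0.1,0.35,0.2],[-0.1,0.35,0.2],[-0.1,0.35,0.2],[-0.1,0.35,0.2],[-0.1,0.35,0.2]],"spin":[0,0,0,0,0,0,0,0,0,0,0]}'
python3 - <<'E'
from h import *
f=viewer.grab_frame("scene"); over(f,3,"pics/oD2.png",(0,-.17))
cv2.imwrite("pics/sD.png",cv2.resize(f["pixels"][80:330,120:520],None,fx=1.9,fy=1.9))
f=viewer.grab_frame("top");im=f["pixels"][130:280,140:500]
cv2.imwrite("pics/tD.png",cv2.resize(im,None,fx=2.2,fy=2.2,interpolation=cv2.INTER_CUBIC))
E
```

```text
t: 12.5
eef_pos: [0.4639, -0.3347, 0.1077]
ee_rot: [-1.89, 1.567, 2.891]
force: [-5.1, 1.0, 5.5]
width: 0.0007
t: 13.65
eef_pos: [0.4159, -0.1608, 0.2078]
ee_rot: [-1.409, 1.57, -2.912]
force: [1.0, -0.6, 0.2]
width: 0.0006
```

View pics/oD1.png

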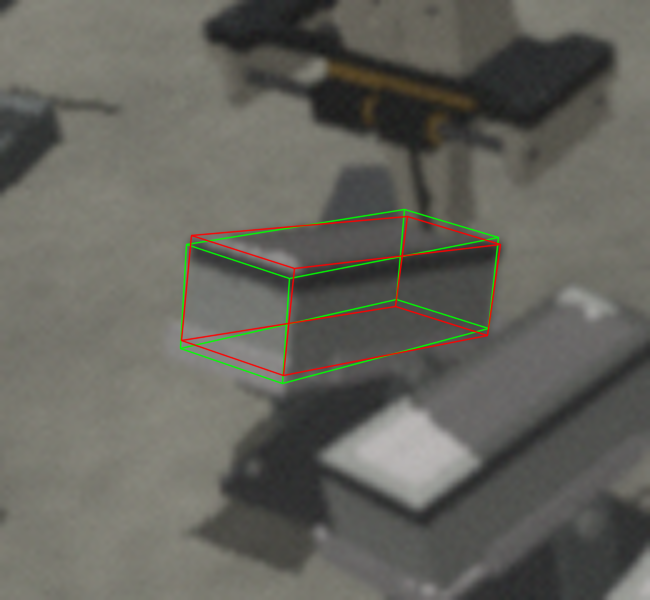

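View pics/oD2.png

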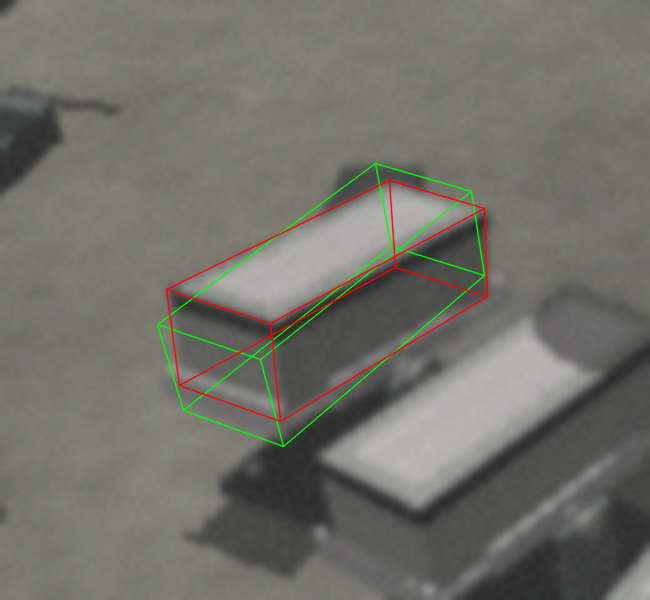

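View pics/sD.png

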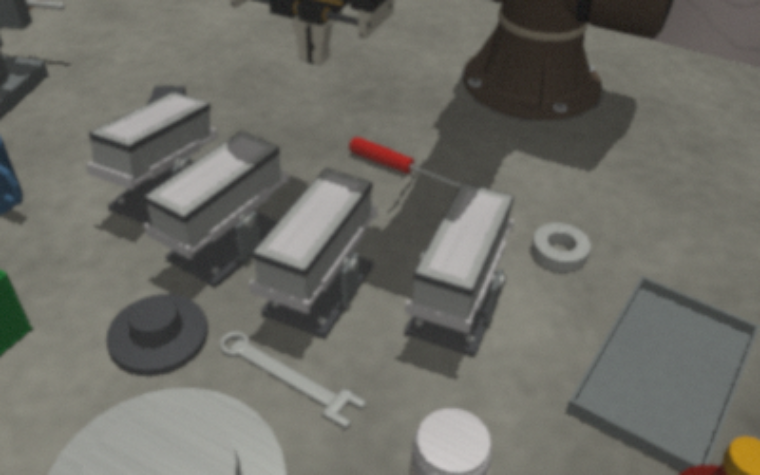

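View pics/tD.png

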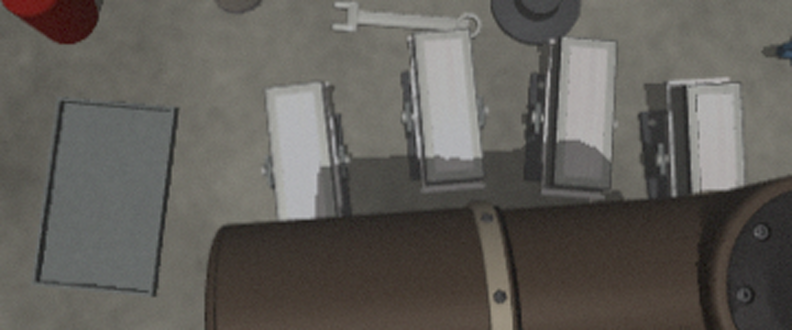

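```bash
python3 - <<'E'
from h import *
f=viewer.grab_frame("scene"); im=f["pixels"][110:190,155:255]
cv2.imwrite("pics/zD.png",cv2.resize(im,None,fx=7,fy=7,interpolation=cv2.INTER_CUBIC))
f=viewer.grab_frame("top"); im=f["pixels"][150:230,430:500]
cv2.imwrite("pics/ztD.png",cv2.resize(im,None,fx=7,fy=7,interpolation=cv2.INTER_CUBIC))
E
```

```text
(no output)
```

View pics/zD.png

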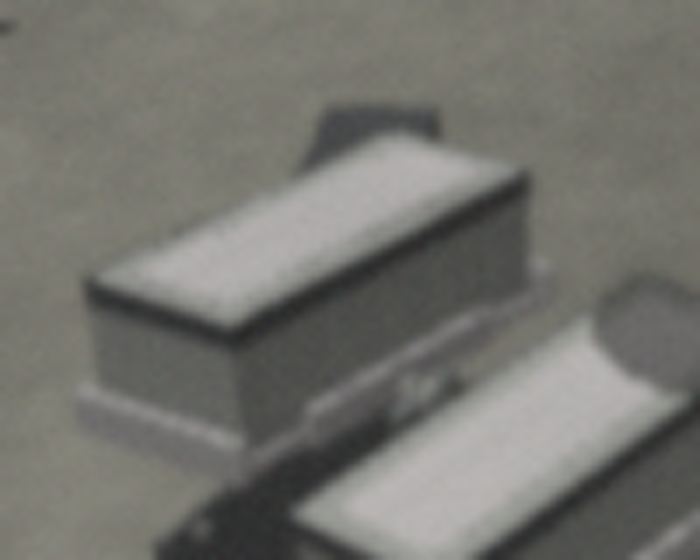

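View pics/ztD.png

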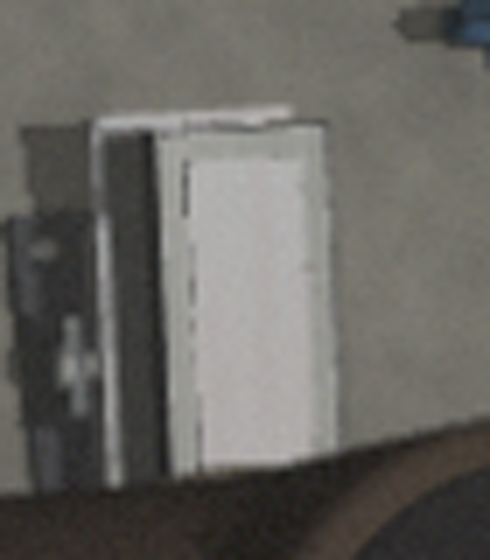

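```bash
python3 - <<'E'
from h import *
from scipy.optimize import least_squares
fs=viewer.grab_frame("scene");ft=viewer.grab_frame("top")
S=np.array([[88,283],[235,333],[530,178],[395,130]])/7+[155,110]; si=[5,6,7,4]
T=np.array([[152,131],[325,124]])/7+[430,150]; ti=[6,5]
E_=[((np.array([168,400])/7+[430,150]),6,7),((np.array([334,400])/7+[430,150]),5,4)]
def res(p):
    P=tinpts(p[:2],p[2],p[3]); a=proj(fs,P)[si]-S; q=proj(ft,P); b=q[ti]-T
    e=[]
    for pt,i,j in E_:
        d=q[j]-q[i]; d/=np.linalg.norm(d); v=pt-q[i]; e.append(d[0]*v[1]-d[1]*v[0])
    return np.r_[a.ravel(),b.ravel(),e]
r=least_squares(res,[.549,-.328,.07,-.17]);print(r.x,np.round(r.fun,1))
c=R.from_euler('z',r.x[2]).apply(R.from_euler('y',r.x[3]).apply([-.023,0,.031]))+[r.x[0],r.x[1],.062];print("com mid",c)
# tray
g=np.array([[62,101],[178,108],[154,295],[37,282]])/2.2+[140,130]
print([ray(ft,p,.018)[:2] for p in g], np.mean([ray(ft,p,.018)[:2] for p in g],0))
E
```

```text
[ 0.54746247 -0.32901631  0.06761907 -0.18029828] [-0.9 -1.4 -1.3 -1.7 -0.5 -1.8 -0.1 -0.6 -0.9 -0.  -0.8 -0.4 -1.5 -0.5]
com mid [ 0.51934069 -0.33092078  0.08837307]
[array([0.61568699, 0.3986771 ]), array([0.60777421, 0.26157731]), array([0.39207953, 0.28135313]), array([0.40560049, 0.41639728])] [0.5052853  0.33950121]
```

```bash
python3 -m handwheel '{"gripper":[1,1,1,1,1,1,1,1,1,1],"travel":[[0.1,-0.1,0],[0.2,-0.2,0],[0.206,-0.3,0],[0.206,-0.34,0],[0.206,-0.34,0],[0.206,-0.34,0],[0.206,-0.34,-0.05],[0.206,-0.34,-0.05],[0.206,-0.34,-0.05],[0.206,-0.34,-0.05]],"spin":[0,0,0,0,0,0,0,0,0,0]}' 25
python3 - <<'E'
from h import *
s=arm.get_state();M=R.from_euler('xyz',s["ee_rot"]).as_matrix();z=M[:,2];print(s['eef_pos'],np.degrees(np.arctan2(z[1],z[0])))
f=viewer.grab_frame("scene");cv2.imwrite("pics/sG.png",cv2.resize(f["pixels"][80:230,120:320],None,fx=3.5,fy=3.5))
E
```

```text
t: 14.95
eef_pos: [0.5194, -0.3294, 0.1845]
ee_rot: [1.043, 1.569, -0.457]
force: [1.1, 0.3, 0.7]
width: 0.0749
[ 0.51935701 -0.32942089  0.18446202] -85.99760195168325
```

View pics/sG.png

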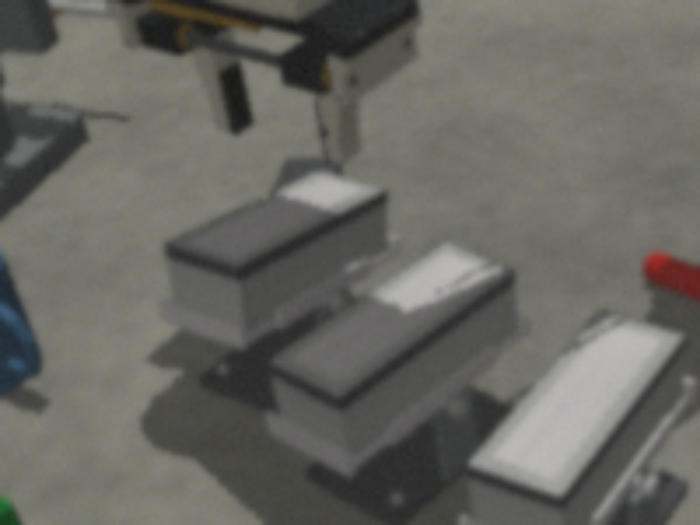

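```bash
python3 -m handwheel '{"gripper":[1,1,1,1,1,1,1,1,1,1],"travel":[[0,-0.003,0],[0,-0.003,0],[0,-0.003,-0.03],[0,-0.003,-0.06],[0,-0.003,-0.09],[0,-0.003,-0.12],[0,-0.003,-0.15],[0,-0.003,-0.172],[0,-0.003,-0.172],[0,-0.003,-0.172]],"spin":[0,0,0,0,0,0,0,0,0,0]}' 25
python3 - <<'E'
from h import *
f=viewer.grab_frame("scene");cv2.imwrite("pics/sG2.png",cv2.resize(f["pixels"][80:230,120:320],None,fx=3.5,fy=3.5))
E
```

```text
t: 16.0
eef_pos: [0.519, -0.3315, 0.0974]
ee_rot: [-0.215, 1.571, -1.717]
force: [0.4, 0.6, 0.4]
width: 0.0878
```

View pics/sG2.png

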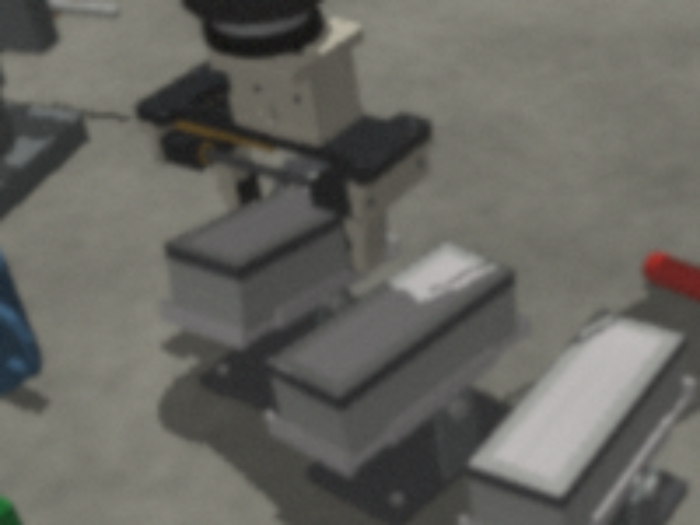

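Straddled cleanly, with no contact. Close, then lift slightly.

```bash
python3 -m handwheel '{"gripper":[-1,-1,-1,-1,-1,-1,-1,-1,-1,-1],"travel":[[0,0,0],[0,0,0],[0,0,0],[0,0,0],[0,0,0],[0,0,0],[0,0,0],[0,0,0],[0,0,0],[0,0,0]],"spin":[0,0,0,0,0,0,0,0,0,0]}' 25
python3 -m handwheel '{"gripper":[-1,-1,-1,-1,-1,-1,-1,-1,-1,-1],"travel":[[0,0,0.01],[0,0,0.02],[0,0,0.03],[0,0,0.05],[0,0,0.08],[0,0,0.12],[0,0,0.16],[0,0,0.2],[0,0,0.2],[0,0,0.2]],"spin":[0,0,0,0,0,0,0,0,0,0]}' 25
python3 - <<'E'
from h import *
f=viewer.grab_frame("scene");cv2.imwrite("pics/sG3.png",cv2.resize(f["pixels"][40:230,120:370],None,fx=3,fy=3));print(arm.get_state()["eef_pos"],arm.get_state()["force"])
E
```

```text
t: 17.05
eef_pos: [0.5189, -0.3316, 0.0973]
ee_rot: [0.647, 1.57, -0.855]
force: [-0.1, -2.2, 4.0]
width: 0.06
t: 18.05
eef_pos: [0.5187, -0.3311, 0.197]
ee_rot: [2.098, 1.57, 0.596]
force: [-0.3, 0.6, -6.2]
width: 0.0594
[ 0.51823047 -0.33092681  0.19609781] [-0.34919326 -0.60505876 -5.60676804]
```

View pics/sG3.png

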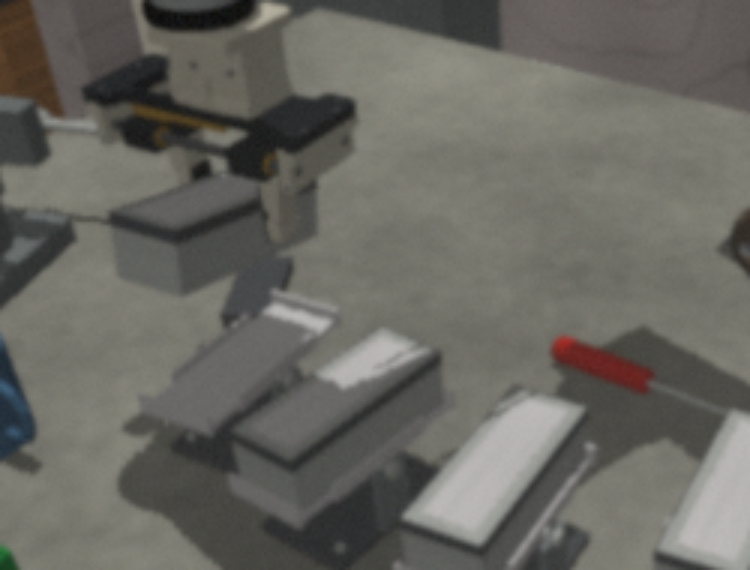

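```bash
python3 -m handwheel '{"gripper":[-1,-1,-1,-1,-1,-1,-1,-1,-1,-1,-1,-1,-1,-1,-1,-1],"travel":[[0,0.02,0.02],[0,0.06,0.02],[-0.01,0.12,0.02],[-0.02,0.18,0.02],[-0.03,0.24,0.02],[-0.04,0.3,0.02],[-0.05,0.36,0.02],[-0.06,0.42,0.02],[-0.07,0.48,0.02],[-0.07,0.54,0.02],[-0.07,0.6,0.02],[-0.07,0.66,0.02],[-0.07,0.72,0.02],[-0.07,0.77,0.02],[-0.07,0.8,0.02],[-0.07,0.8,0.02]],"spin":[0,0,-0.02,-0.04,-0.06,-0.08,-0.1,-0.12,-0.14,-0.16,-0.18,-0.2,-0.2,-0.2,-0.2,-0.2]}' 25
python3 -m handwheel '{"gripper":[-1,-1,-1,-1,-1,-1,-1,-1,-1,-1,-1],"travel":[[0,0.02,0],[0,0.06,0],[0,0.12,0],[0,0.18,0],[0,0.24,0],[0,0.3,0],[0,0.36,0],[0,0.42,0],[0,0.48,0],[0,0.53,0],[0,0.545,0]],"spin":[0,0,0,0,0,0,0,0,0,0,0]}' 25
python3 -m handwheel '{"gripper":[-1,-1,-1,-1,-1,-1,-1],"travel":[[0,0,-0.04],[0,0,-0.08],[0,0,-0.12],[0,0,-0.16],[0,0,-0.18],[0,0,-0.18],[0,0,-0.18]],"spin":[0,0,0,0,0,0,0]}' 25
python3 - <<'E'
from h import *
s=arm.get_state();M=R.from_euler('xyz',s["ee_rot"]).as_matrix();z=M[:,2];print(s['eef_pos'],s['force'],np.degrees(np.arctan2(z[1],z[0])))
for n in("scene","top"):
    f=viewer.grab_frame(n);cv2.imwrite(f"pics/{n}P.png",f["pixels"] if n=="top" else cv2.resize(f["pixels"][100:340,330:600],None,fx=2.5,fy=2.5))
E
```

```text
t: 19.7
eef_pos: [0.4836, 0.0703, 0.2069]
ee_rot: [-1.505, 1.571, 3.121]
force: [-0.3, -0.5, -5.5]
width: 0.0602
t: 20.8
eef_pos: [0.484, 0.3432, 0.2066]
ee_rot: [-0.257, 1.571, -1.915]
force: [-0.1, -0.4, -5.1]
width: 0.0599
t: 21.5
eef_pos: [0.4843, 0.3412, 0.1177]
ee_rot: [1.823, 1.57, 0.164]
force: [0.7, 0.1, -5.2]
width: 0.0594
[0.48432545 0.34117577 0.11766135] [ 0.66559312  0.05905811 -5.23317591] -95.07303622614667
```

View pics/sceneP.png

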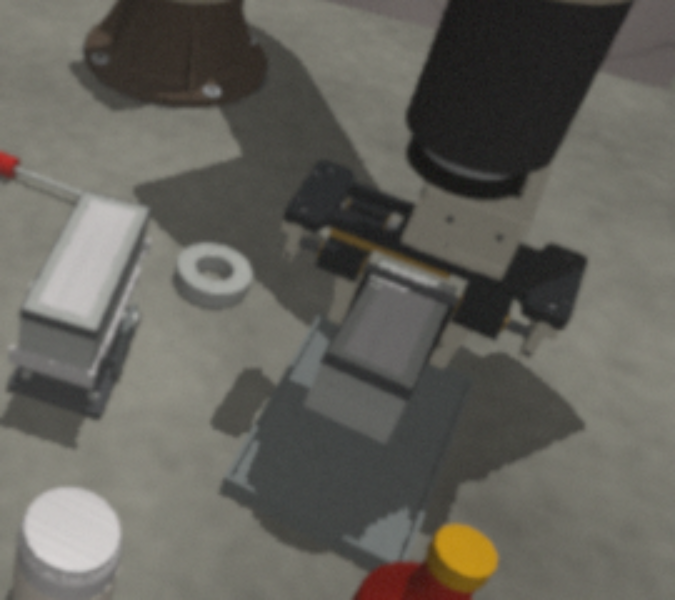

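View pics/topP.png

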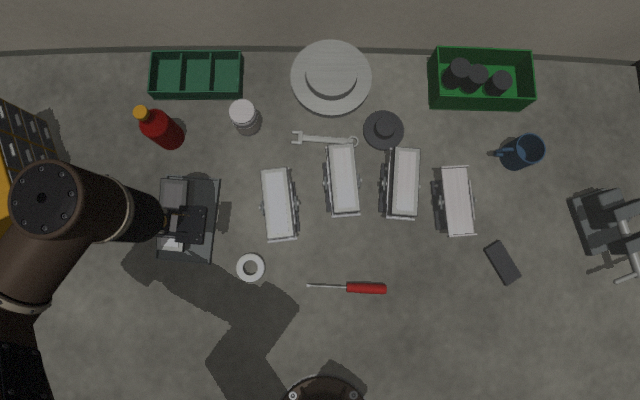

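```bash
python3 -m handwheel '{"gripper":[-1,-1,-1,-1,-1,-1,-1,-1],"travel":[[-0.002,0,-0.03],[-0.002,0,-0.06],[-0.002,0,-0.08],[-0.002,0,-0.1],[-0.002,0,-0.11],[-0.002,0,-0.12],[-0.002,0,-0.12],[-0.002,0,-0.12]],"spin":[0,0,0,0,0,0,0,0]}' 20
python3 -m handwheel '{"gripper":[-1,-1,-1,-1,-1,-1,-1,-1,-1,-1,-1,-1],"travel":[[0,0,-0.004],[0,0,-0.008],[0,0,-0.012],[0,0,-0.016],[0,0,-0.02],[0,0,-0.022],[0,0,-0.024],[0,0,-0.026],[0,0,-0.028],[0,0,-0.028],[0,0,-0.028],[0,0,-0.028]],"spin":[0,0,0,0,0,0,0,0,0,0,0,0]}' 16
python3 - <<'E'
from h import *
for n in("scene","top"):
    f=viewer.grab_frame(n);cv2.imwrite(f"pics/{n}P2.png",cv2.resize(f["pixels"][100:340,330:600],None,fx=2.5,fy=2.5))
E
```

```text
t: 22.4
eef_pos: [0.483, 0.3412, 0.0573]
ee_rot: [2.155, 1.57, 0.496]
force: [-0.2, 0.4, -5.7]
width: 0.06
t: 23.6
eef_pos: [0.4843, 0.3417, 0.0442]
ee_rot: [2.197, 1.568, 0.539]
force: [4.1, -3.6, 2.8]
width: 0.0598
```

View pics/sceneP2.png

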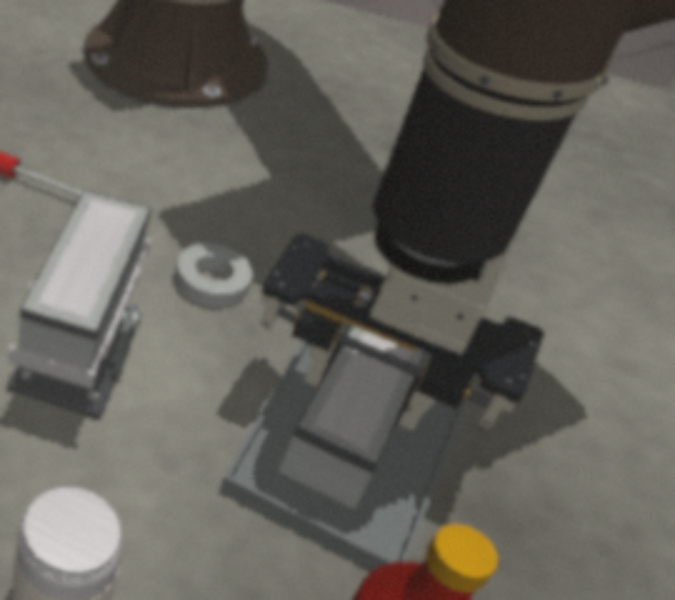

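```bash
python3 -m handwheel '{"gripper":[-1,-1,-1,-1,-1,-1,-1,-1],"travel":[[0,0,-0.002],[0,0,-0.004],[0,0,-0.006],[0,0,-0.008],[0,0,-0.01],[0,0,-0.012],[0,0,-0.012],[0,0,-0.012]],"spin":[0,0,0,0,0,0,0,0]}' 12
python3 - <<'E'
from h import *
for n in("scene","top"):
    f=viewer.grab_frame(n);cv2.imwrite(f"pics/{n}P3.png",cv2.resize(f["pixels"][180:330,400:530],None,fx=4.5,fy=4) if n=="scene" else f["pixels"])
E
```

```text
t: 24.5
eef_pos: [0.483, 0.3415, 0.0377]
ee_rot: [2.411, 1.57, 0.753]
force: [1.5, -0.4, 7.3]
width: 0.06
```

View pics/sceneP3.png

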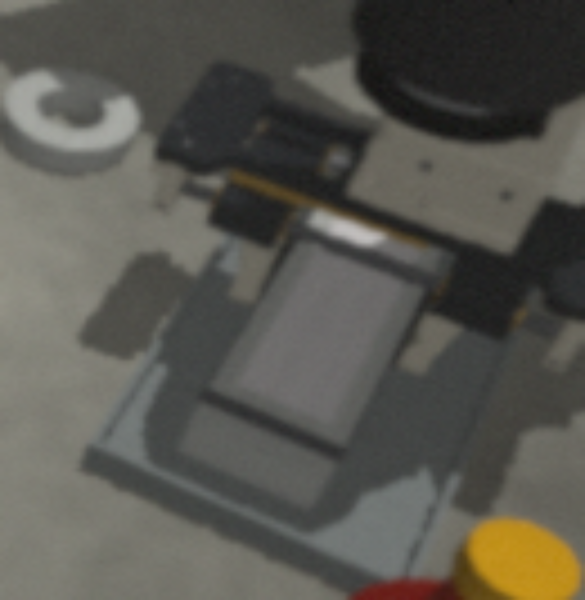

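```bash
cat > o.py <<'E'
from h import *
import sys
def m(f,c,yaw,t,name):
    s=4.5;off=np.array([400,180]); im=cv2.resize(f["pixels"][180:330,400:530],None,fx=s,fy=s,interpolation=cv2.INTER_CUBIC)
    for tt,col in zip(t,((0,255,0),(0,0,255))):
        low=np.array([-.08,0,0])
        o=[[x+.08,y,z] for z in(0,.05) for x,y in((-.08,-.03),(.08,-.03),(.08,.03),(-.08,.03))]
        P=R.from_euler('y',tt).apply(o)+low
        P=R.from_euler('z',yaw).apply(P)+[c[0],c[1],.004]
        p=((proj(f,P)-off)*s).astype(int)
        for a,b in((0,1),(1,2),(2,3),(3,0),(4,5),(5,6),(6,7),(7,4),(0,4),(1,5),(2,6),(3,7)):
            cv2.line(im,tuple(map(int,p[a])),tuple(map(int,p[b])),col,1,cv2.LINE_AA)
    cv2.imwrite(name,im)
E
python3 - <<'E'
from o import *
f=viewer.grab_frame("scene")
m(f,(.483+.0225,.3415-.002),np.radians(-5),(0,-.08),"pics/m1.png")
E
```

```text
(no output)
```

View pics/m1.png

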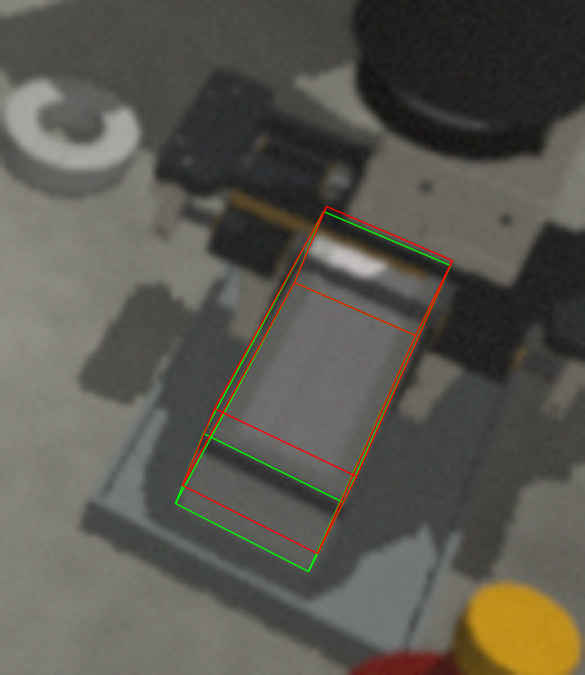

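```bash
python3 -m handwheel '{"gripper":[0.4,0.42,0.45,0.5,0.55,0.6,0.65,0.65,0.65,0.65],"travel":[[0,0,0],[0,0,0],[0,0,0],[0,0,0],[0,0,0],[0,0,0],[0,0,0],[0,0,0],[0,0,0],[0,0,0]],"spin":[0,0,0,0,0,0,0,0,0,0]}' 12
python3 - <<'E'
from o import *
f=viewer.grab_frame("scene")
m(f,(.483+.0225,.3415-.002),np.radians(-5),(0,-.08),"pics/m2.png")
E
```

```text
t: 25.65
eef_pos: [0.4828, 0.3411, 0.037]
ee_rot: [-0.096, 1.571, -1.755]
force: [-0.7, -0.2, -0.4]
width: 0.0725
```

View pics/m2.png

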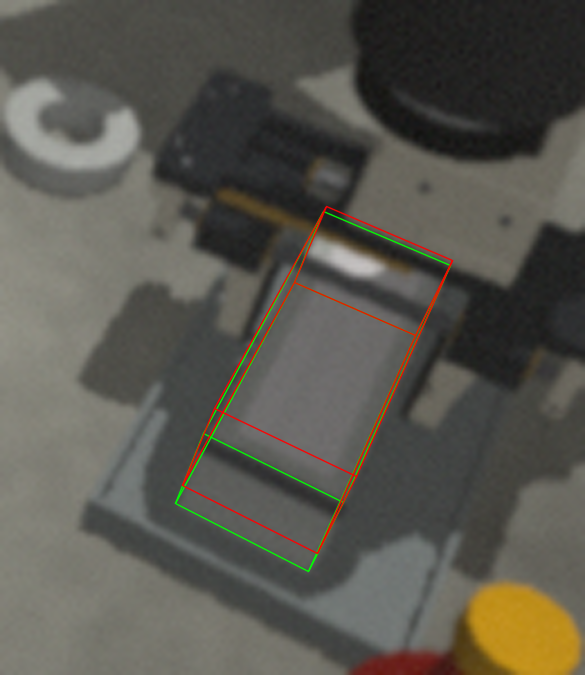

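Released, and the tin did not shift. Retreat upward and check.

```bash
python3 -m handwheel '{"gripper":[0.65,0.65,0.65,0.65,0.65,0.65,0.65,0.65,0.65,0.65,0.65,0.65,0.65],"travel":[[0,0,0.02],[0,0,0.05],[0,0,0.1],[0,0,0.16],[0,0,0.24],[0,0,0.32],[0,0,0.4],[-0.1,0.1,0.4],[-0.2,0.2,0.4],[-0.3,0.3,0.4],[-0.3,0.4,0.4],[-0.3,0.4,0.4],[-0.3,0.4,0.4]],"spin":[0,0,0,0,0,0,0,0,0,0,0,0,0]}' 12
python3 - <<'E'
from h import *
for n in("scene","top"):
    f=viewer.grab_frame(n);cv2.imwrite(f"pics/{n}F.png",f["pixels"])
    if n=="scene":
        from o import m; m(f,(.483+.0225,.3415-.002),np.radians(-5),(0,-.08),"pics/m3.png")
E
```

```text
t: 27.0
eef_pos: [0.3303, 0.5453, 0.2373]
ee_rot: [2.911, 1.57, 1.255]
force: [0.4, -0.5, -0.6]
width: 0.0723
```

View pics/m3.png

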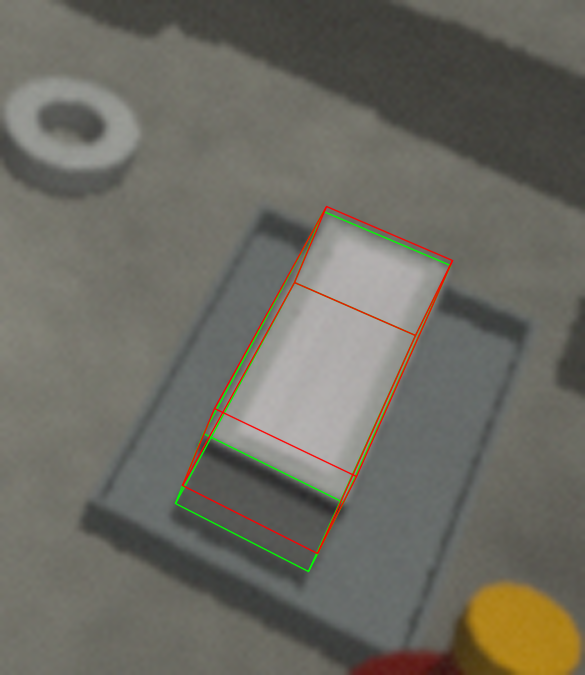

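View pics/topF.png

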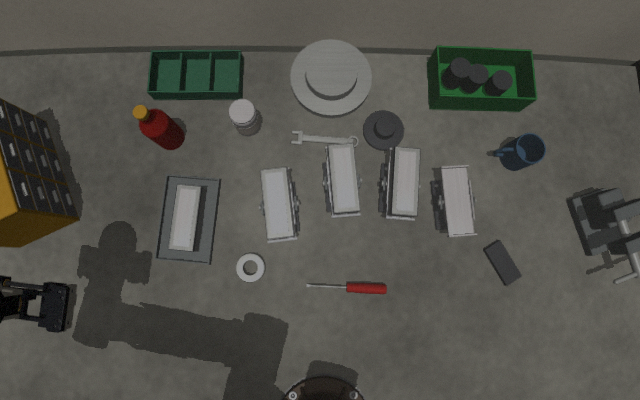

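View pics/sceneF.png

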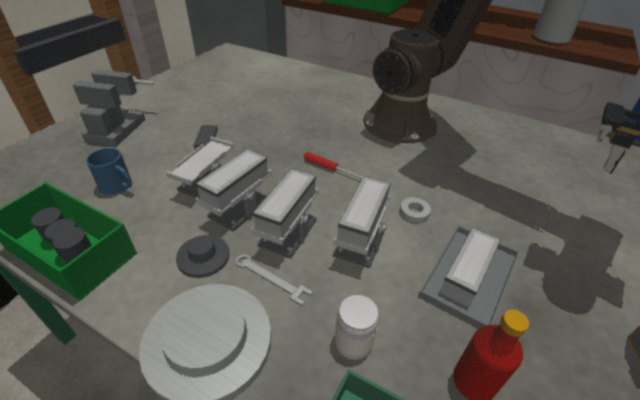

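The tin sits flat and lid up in the middle of the tray, around (470,265) in the scene view. The three sound tins are level in their cradles, the fourth cradle is empty, and the gripper is well clear. Handing in.

```bash
python3 -c "
from station import arm; print(arm.job_done()); print(arm.get_state()['t'])"
```

```text
the job is handed in; nothing more can be done
None
the job is handed in; nothing more can be done
```

The loose race was in the rightmost tin (fourth from the left). That tin now lies lid up and flat in the middle of the grey tray, and I have handed the job in.

- **Finding it:** I pressed the near end of each tin down to about 0.40–0.45 rad for at least half a second, then let go. The three tins on the left came back level. The fourth stayed hanging about 10 degrees low (fitted tilt -0.18 rad).
- **Moving it:** I gripped it close to its shifted centre of mass and carried it over. I lowered it low end first until it pivoted flat, then opened the fingers only partway so they cleared the tray walls.
- **Last checks:** The final pictures show the tin matching the flat outline, with no visible shift after release, and the other three tins level in their cradles. The last reading before handing in was 27 s, and no wrist force I read was above about 13 N.
- **Small mismatches:** Camera outlines were off by 1–2 pixels in places, which fits the stated calibration error. No check failed.

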